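# Clear the misplaced tube and marker off the reagent turntable

## Robot

A 6-joint arm with a two-finger parallel gripper is mounted at the origin on a cart in front of the work surface, level with it; the furniture and walls round the work are solid. World frame = base frame: x ahead of the robot, y to its left, z up, the work surface at z = 0. Lengths are in mm, angles in rad, forces in N, time in s.
With the tool pointing down it reaches from about 400 to 925 mm from the base axis. Payload 12.5 kg.
Tool frame: the origin (TCP) lies midway between the tips of the shut fingers; the grasp point (between the pads) lies 19 mm behind it; z points along the fingers, y is the line along which they close (so a half turn about z gives the same grasp; the last joint's range is limited). The gripper opens to 95 mm and grips with 3 to 60 N. Pads are 20 mm wide; open, the fingers measure 119 mm over their backs; the gripper's body (75 mm by 180 mm) begins 59 mm behind the grasp point.
Start: joints at [1.199, 0.491, 1.559, -0, 1.092, -0.106], TCP at [164.158, 603.075, 214.661] pointing down, gripper open.
Joint ranges: [-3.1, 3.1], [-0.84, 2.19], [0.05, 2.79], [-1.13, 4.28], [0.06, 2.93], [-2.69, 2.69]. Speed limits (rad/s): [2.22, 2.22, 2.79, 3.14, 3.14, 3.14].

## Interface

Orientations are given as [roll, pitch, yaw] about the fixed x, y, z axes, in that order (R = Rz(yaw) Ry(pitch) Rx(roll)).
In Python, from cell import env gives the robot as it stands.
- The arm moves only by the shell command python3 -m inch 'ROWS'. ROWS is JSON, a list of rows, each a list of 7 numbers: the turn, a rotation vector about the tool's x, y, z in rad, then the shift along the tool's x, y, z in cm, then the closure, from -1 (fully open) to 1 (shut). A call has 1 to 20 rows; each row shifts and turns the commanded pose from where the row before left it, along the tool's axes as they then stand; what a row does not reach is not made up. A row lasts 1/8 s, in which the tool goes at most 62.5 mm and 10.7 degrees, less where a joint would pass 70% of its speed; a pose out of reach is approached as far as the arm can. A call with a gripper value outside its range is refused whole. The fingers move at their own pace and stop on an object; the grip force is fixed at half the most. Time passes only in rows, so rows that do not move let the fingers close. It gives the time, the measured TCP pose, the force, the opening and the grip force at its end, in the units of the state.
- env.state(): the state, without advancing time (a new reading comes with each control period).
- env.read_camera(name): name is "scene" or "top"; returns a dict with "img" (420x560x3 uint8, red, green, blue), "depth" (420x560 float32, mm along the optical axis (not along the pixel's ray), 0 where there is no reading), "fx", "fy", "cx", "cy" (pixels), "D" ([k1, k2, p1, p2, k3] as OpenCV has them; the pictures are not rectified), "position" and "orientation" of the camera in the world. Camera axes: x right, y down, z forward; pixel columns grow to the right and rows downward; lengths in mm; the calibration is good to about 2 mm. A picture is of the moment at which its call begins.
- env.job_done(): hands the job in; it is judged then, once.
Trained networks look in a picture, given as the dict that the camera call returned (one of the last four; its "shot" number tells which), for a name from the list of things; names that differ only in an ending like _2 or _b are one class to them, and where a whole thing is asked for, a point or a joint stands for the part that bears it (a point fixed in the world has none). Each returns a list of dicts, best first, with "score" (0 to 1); they miss things now and then, are a little off and sometimes report something else, mostly with a low value. They report only what shows in the picture. A call takes as long as a camera call.
- env.find_in(picture, target): "centre" ([x, y, z] in mm, in the coordinates of the camera as it stood for that picture, good to about 4 mm: the middle of the surface that is visible of it).
- env.trace(picture, target): "mask" (420x560 bool, what is visible of it).
The state is a dict: "t": time; "joints": joint angles; "qvel": joint speeds; "tau": joint torques, N m; "eef_pos": TCP position; "tcp_rot": TCP orientation; "ft_force": force on the tool from outside, world axes, zero at the start; "moment": the same for the moment, N m; "opening": opening from 0.0 (shut) to 1.0 (fully open); "grip_force": force on a finger pad.
Only numpy, scipy, OpenCV 4.12 (cv2) and the standard library are available. Lean on these libraries where they do the work, as an engineer would, in place of code of your own. Each camera call takes 0.05 s, during which the arm holds its last target. There are 200 camera calls.

## Task

A used sample tube and a marker pen have been left lying on the lower deck of the two-tier turntable, which spins freely at a touch. Lift each of them out from under the upper tier, put the tube into the perforated basket and lay the marker flat in the low square tray. Leave the jar, the dropper bottle and the timer standing on the turntable and both containers standing on the cabinet.

Things in the scene. Friction and masses are not known exactly. Their poses are not given: they have to be found in the camera images.
- used_tube: used sample tube, open, translucent pinkish, tapering, 78 mm long along its own y axis, 14 mm wide and high; lies on the turntable's lower deck in its front right part (as the robot sees it), pointing roughly from the edge towards the stem side, inner end under the upper tier. Origin: centre of its underside (7 mm below its axis), z up. Does not roll. About 12 g.
- marker: dark marker pen, 134 mm long along its own x axis, 12 mm wide (y) and 13 mm high; lies on the lower deck beside the tube, about 90 mm from it and roughly parallel, its outer end a little past the deck's edge, inner end well under the upper tier. Origin: centre of its underside, z up. Does not roll. 14 g.
- deck_centre (a point): centre of the upper face of the turntable's lower deck (30 mm above the cabinet top). The deck is a flat round grey disc of radius 140 mm, 10 mm thick, without rim, on a fixed black foot; it turns freely about the vertical and carries a central steel stem of radius 11 mm (a small conical collar of radius 20 mm at its root).
- tier_centre (a point): centre of the upper face of the turntable's upper tier: a white round disc of radius 100 mm, 8 mm thick, fixed to the stem and turning with the deck. Its underside is 137 mm above the lower deck, so a gripper pointing straight down over the tube or pen would hit it: lean the tool 30 to 45 degrees outward, away from the stem.
- basket: perforated plastic basket, 241 mm along its x, 159 mm along its y, 93 mm high to its flared rim, long side across the robot's view; origin: centre of its underside. Inside: flat floor 184 x 108 mm, 6 mm above the origin; solid walls 65 mm high. An older white tube already leans inside it for good: it is part of the basket.
- tray: low square open grey tray, 170 x 170 mm outside, 30 mm high, walls and floor 4 mm thick (162 x 162 mm inside); origin: centre of its underside, x and y along its sides.
- jar: white wide-neck jar with screw lid, diameter 72 mm, 125 mm high, standing on the upper tier; origin: centre of its underside. Leave standing there.
- dropper: small dropper bottle, diameter 25 mm, 74 mm high, standing on the upper tier; origin: centre of its underside. Leave standing there.
- timer: mechanical timer with a dial, 64 x 64 x 48 mm, standing on the rear of the lower deck; origin: centre of its underside. Leave standing there.

How it is judged (in metres and radians):
At the end, for the whole second after the job is handed in: Tube inside the basket (origin over the inner floor, under 50 mm above the basket's underside); marker flat in the tray (origin within 80 mm of its centre along each side and under 25 mm above its underside, level within 8 degrees); both at rest; both containers level within 8 degrees (x of used_tube in the frame of basket between -0.092 and 0.092 m and y of used_tube in the frame of basket between -0.056 and 0.056 m and z of used_tube in the frame of basket between -0.002 and 0.05 m and x of marker in the frame of tray between -0.08 and 0.08 m and y of marker in the frame of tray between -0.08 and 0.08 m and z of marker in the frame of tray between -0.002 and 0.025 m and angle between marker's own x axis and vertical between 1.42 and 1.72 rad and linear speed of each of used_tube, marker below 0.03 m/s and angle between each of basket, tray's own z axis and vertical below 0.15 rad); the robot touches nothing.
It fails at once if the jar is knocked over or falls off the upper tier (angle between jar's own z axis and vertical above 0.5 rad or height (world z) of jar below 0.15 m).
It fails at once if the dropper bottle is knocked over or falls off the upper tier (angle between dropper's own z axis and vertical above 0.5 rad or height (world z) of dropper below 0.15 m).
It fails at once if the timer is knocked over or falls off the lower deck (angle between timer's own z axis and vertical above 0.5 rad or height (world z) of timer below 0.02 m).
It also fails if it takes over 64 s, if anything falls off the work surface, if the arm or the gripper's body presses on something with over 40 N, if the wrist force passes 120 N, or if a joint passes its speed limit or range.

## Working session

There is one attempt and no reset: what is moved stays moved. The work goes in short steps, Python scripts to look and compute and a shell command to move; the robot and the scene stay as the last step left them, time stands still between calls to the robot, and variables do not carry over. Pictures are saved under pics/ and viewed, at most 10 in all, crops included, and the job is handed in when it is done.

```bash
ls; mkdir -p pics; cat > h.py <<'E'
import numpy as np, cv2
from scipy.spatial.transform import Rotation as R
from cell import env
def cam(p):
    o=np.array(p["orientation"],float)
    Rm=o if o.shape==(3,3) else (R.from_euler('xyz',o).as_matrix() if o.size==3 else R.from_quat(o).as_matrix())
    return Rm,np.array(p["position"],float)
def K(p): return np.array([[p["fx"],0,p["cx"]],[0,p["fy"],p["cy"]],[0,0,1.]])
def w(p,c): Rm,t=cam(p); return Rm@np.array(c)+t
def px(p,uv,z=None):
    uv=np.array(uv,float).reshape(-1,2)
    n=cv2.undistortPoints(uv[:,None],K(p),np.array(p["D"],float))[:,0]
    Rm,t=cam(p)
    d=np.c_[n,np.ones(len(n))]@Rm.T
    if z is None:
        dep=p["depth"][uv[:,1].astype(int),uv[:,0].astype(int)][:,None]
        return d*dep+t
    return t+d*((z-t[2])/d[:,2])[:,None]
def proj(p,P):
    Rm,t=cam(p); P=(np.atleast_2d(P)-t)@Rm
    return cv2.projectPoints(P,np.zeros(3),np.zeros(3),K(p),np.array(p["D"],float))[0][:,0]
def save(p,n): cv2.imwrite("pics/"+n+".png",p["img"][:,:,::-1])
E
python3 - <<'E'
from h import *
for n in("scene","top"):
    p=env.read_camera(n); save(p,n+"0")
    print(n,p["position"],p["orientation"],p["fx"],p["D"])
    for k in["used_tube","marker","deck_centre","tier_centre","basket","tray","jar","dropper","timer"]:
        f=env.find_in(p,k)[:2]
        print(k,[(round(x["score"],2),w(p,x["centre"]).round(0).tolist()) for x in f])
print({k:np.round(v,3) for k,v in env.state().items()})
E
```

```text
pics
scene [-21.79850795 358.91429771 554.67964755] [-2.08207284  0.01568674 -2.32185745] 406.56050565081324 [-0.00721814  0.          0.          0.          0.        ]
used_tube [(0.52, [578.0, -161.0, 47.0])]
marker [(0.54, [498.0, -116.0, 45.0])]
deck_centre [(0.71, [546.0, -53.0, 32.0])]
tier_centre [(0.8, [548.0, -49.0, 30.0])]
basket [(0.55, [429.0, -349.0, 43.0])]
tray [(0.74, [629.0, -354.0, 5.0])]
jar [(0.88, [564.0, -16.0, 246.0]), (0.73, [545.0, -55.0, 32.0])]
dropper [(0.6, [606.0, -113.0, 216.0])]
timer [(0.93, [615.0, 18.0, 62.0])]
top [ 25.6894636   -7.87810494 841.36603501] [-2.52895065  0.01179236 -1.86061962] 395.92815738056834 [-0.01866393  0.          0.          0.          0.        ]
used_tube [(0.71, [566.0, -174.0, 46.0])]
marker [(0.69, [498.0, -119.0, 45.0])]
deck_centre [(0.76, [535.0, -71.0, 30.0])]
tier_centre [(0.95, [538.0, -67.0, 33.0])]
basket [(0.79, [445.0, -351.0, 36.0])]
tray [(0.59, [621.0, -347.0, 7.0])]
jar [(0.62, [560.0, -24.0, 264.0]), (0.43, [444.0, -346.0, 38.0])]
dropper [(0.8, [606.0, -115.0, 214.0])]
timer [(0.74, [605.0, 27.0, 60.0])]
{'t': np.float64(1.0), 'joints': array([ 1.199,  0.491,  1.559, -0.   ,  1.092, -0.106]), 'qvel': array([-0.   ,  0.001,  0.   , -0.001,  0.002,  0.   ]), 'tau': array([-1.0000e-03, -6.1248e+01, -2.5843e+01,  6.9000e-02,  4.5000e-02,
       -0.0000e+00]), 'eef_pos': array([164.18 , 603.077, 214.672]), 'tcp_rot': array([3.141, 0.   , 2.876]), 'ft_force': array([ 0.746, -0.14 ,  0.47 ]), 'moment': array([-0.016,  0.045, -0.002]), 'grip_force': np.float64(0.0), 'opening': np.float64(1.001)}
```

View pics/scene0.png

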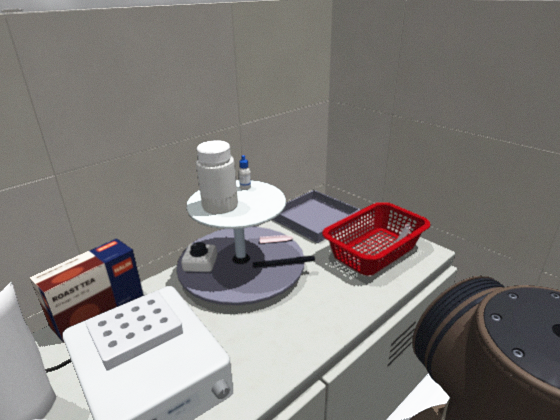

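View pics/top0.png

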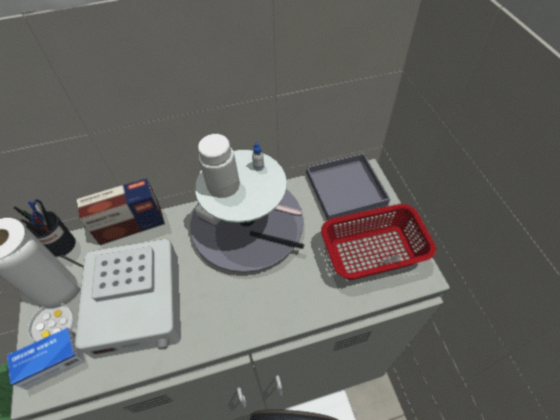

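```bash
python3 - <<'E'
from h import *
for n in("scene","top"):
    p=env.read_camera(n)
    for k in["used_tube","marker","tray","basket","tier_centre","jar"]:
        r=env.trace(p,k)
        if not r: print(n,k,None);continue
        m=r[0]["mask"]; v,u=np.nonzero(m)
        ok=p["depth"][v,u]>0
        P=px(p,np.c_[u,v][ok]); z0={"used_tube":40,"marker":38}.get(k)
        print(n,k,round(r[0]["score"],2),m.sum(),"px",u.min(),u.max(),v.min(),v.max(),"z pct",np.percentile(P[:,2],[5,50,95]).round(0))
        if z0:
            Q=px(p,np.c_[u,v],z0)[:,:2].astype(np.float32); rc=cv2.minAreaRect(Q)
            print("  plane rect",np.round(rc[0]),np.round(rc[1]),round(rc[2],1),cv2.boxPoints(rc).round(0).tolist())
            zz=P[:,2]; g=(zz>30)&(zz<60);rc=cv2.minAreaRect(P[g][:,:2].astype(np.float32)); print("  depth rect",np.round(rc[0]),np.round(rc[1]),round(rc[2],1),cv2.boxPoints(rc).round(0).tolist())
        else:
            z=P[:,2]; zt=np.percentile(z,97); 
            if k=="tier_centre":
                for lo,hi in((25,36),(160,185)):
                    s=P[(z>lo)&(z<hi)]
                    if len(s)>50: c,rr=cv2.minEnclosingCircle(s[:,:2].astype(np.float32)); print("  disc",lo,np.round(c),round(rr),len(s))
            else:
                s=P[(z>-10)] ; rc=cv2.minAreaRect(s[:,:2].astype(np.float32)); print("  rect",np.round(rc[0]),np.round(rc[1]),round(rc[2],1),round(zt))
    # discs from all depth
    vv,uu=np.mgrid[0:420,0:560]; A=px(p,np.c_[uu.ravel(),vv.ravel()]); d=p["depth"].ravel()>0
    B=A[d]; 
    for lo,hi in((27,33),(171,179)):
        s=B[(B[:,2]>lo)&(B[:,2]<hi)&(abs(B[:,0]-560)<160)&(B[:,1]>-190)&(B[:,1]<120)]
        if len(s)>50: c,rr=cv2.minEnclosingCircle(s[:,:2].astype(np.float32)); print(n,"slab",lo,np.round(c),round(rr),len(s),np.median(s[:,2]).round(1))
E
```

```text
scene used_tube 0.62 171 px 260 291 235 241 z pct [37. 43. 48.]
  plane rect [ 580. -168.] [74. 25.] 54.3 [[548.0, -191.0], [568.0, -205.0], [611.0, -145.0], [591.0, -131.0]]
  depth rect [ 578. -167.] [73. 14.] 52.9 [[550.0, -191.0], [562.0, -200.0], [606.0, -142.0], [594.0, -133.0]]
scene marker 0.68 368 px 253 314 254 266 z pct [36. 43. 46.]
  plane rect [ 501. -122.] [135.  26.] 59.0 [[455.0, -173.0], [478.0, -187.0], [547.0, -71.0], [525.0, -58.0]]
  depth rect [ 506. -124.] [132.  29.] 55.3 [[456.0, -170.0], [481.0, -187.0], [556.0, -78.0], [532.0, -61.0]]
scene tray 0.91 2336 px 274 357 190 241 z pct [ 6.  8. 32.]
  rect [ 599. -289.] [206. 438.] 8.2 33
scene basket 0.66 4739 px 322 429 202 274 z pct [ 3. 39. 70.]
  rect [ 455. -357.] [282. 233.] 87.4 71
scene tier_centre 0.92 9451 px 176 303 180 305 z pct [ 30.  33. 178.]
  disc 25 [ 597. -102.] 180 6087
  disc 160 [579. -64.] 100 2642
scene jar 0.67 2497 px 196 237 141 213 z pct [187. 250. 301.]
  rect [579. -25.] [63. 68.] 6.7 302
scene slab 27 [607. -31.] 181 4472 32.0
scene slab 171 [637. -28.] 167 2899 177.2
top used_tub
[... 358 characters left out ...]
[132.  15.] 56.9 [[457.0, -170.0], [470.0, -178.0], [542.0, -68.0], [529.0, -60.0]]
  depth rect [ 500. -121.] [130.  18.] 56.1 [[456.0, -170.0], [472.0, -180.0], [544.0, -72.0], [529.0, -62.0]]
top tray 0.55 3632 px 306 390 154 218 z pct [ 2.  5. 30.]
  rect [ 618. -346.] [173. 171.] 0.8 31
top basket 0.82 4933 px 321 435 204 279 z pct [ 1. 38. 69.]
  rect [ 427. -355.] [278. 180.] 87.7 70
top tier_centre 0.95 8605 px 191 302 150 271 z pct [ 28.  32. 177.]
  disc 25 [579. -65.] 140 4852
  disc 160 [579. -66.] 101 3667
top jar 0.66 1951 px 197 239 135 197 z pct [189. 268. 301.]
  rect [579. -33.] [64. 82.] 12.2 302
top slab 27 [592. -19.] 186 4575 30.4
top slab 171 [643. -35.] 170 3946 175.5
```

The scene view shows the marker at (253–314, 254–266), the tube at (260–291, 235–241), and the tiers, basket and tray clear of the arm. Both views agree on heights (tops about 43 mm). The basket's near corner is the tight spot for a leaning gripper, so I'll measure the basket, deck and sticks more precisely.

```bash
python3 - <<'E'
from h import *
from scipy.optimize import minimize
ps={n:env.read_camera(n) for n in("scene","top")}
for n,p in ps.items():
    h=cv2.cvtColor(p["img"],cv2.COLOR_RGB2HSV)
    red=(((h[...,0]<8)|(h[...,0]>172))&(h[...,1]>150)&(h[...,2]>60)).astype(np.uint8)
    red[:,:310]=0
    c=max(cv2.findContours(red,0,2)[0],key=cv2.contourArea); v,u=np.nonzero(red)
    P=px(p,np.c_[u,v]); P=P[p["depth"][v,u]>0]; Pb=P[(abs(P[:,0]-430)<180)&(abs(P[:,1]+350)<200)]
    print(n,"red z pct",np.percentile(Pb[:,2],[50,90,98,99.5]).round(0))
    T=Pb[Pb[:,2]>62]; rc=cv2.minAreaRect(T[:,:2].astype(np.float32)); print(" top rect",np.round(rc[0]),np.round(rc[1]),round(rc[2],1),len(T))
    for a in (5,50,95): print("  pct",a,np.percentile(T,a,axis=0).round(0))
    g=px(p,[[100,230],[300,300],[270,170],[420,250]]); print(" misc z",g.round(0).tolist())
# two-view line fits: stick axis endpoints at z=top/2 via masks
for k,z,L in(("used_tube",38,78),("marker",37,134)):
    E={}
    for n,p in ps.items():
        r=env.trace(p,k)
        if not r: continue
        v,u=np.nonzero(r[0]["mask"]); Q=px(p,np.c_[u,v],z)[:,:2]
        c=Q.mean(0); d=np.linalg.svd(Q-c)[2][0]; d*=np.sign(d[1]); s=(Q-c)@d
        print(k,n,"c",c.round(1),"mid",(c+d*(s.min()+s.max())/2).round(1),"L",round(np.ptp(s)),"ang",round(np.degrees(np.arctan2(d[1],d[0])),1))
E
```

```text
scene red z pct [43. 70. 71. 71.]
 top rect [ 417. -335.] [239. 156.] 87.7 1148
  pct 5 [ 341. -447.   64.]
  pct 50 [ 403. -316.   69.]
  pct 95 [ 491. -218.   71.]
 misc z [[716.0, 165.0, 146.0], [418.0, -87.0, 3.0], [715.0, -275.0, 138.0], [345.0, -416.0, 2.0]]
top red z pct [65. 69. 70. 71.]
 top rect [ 418. -336.] [239. 161.] 87.6 1525
  pct 5 [ 339. -449.   64.]
  pct 50 [ 402. -328.   67.]
  pct 95 [ 493. -220.   70.]
 misc z [[633.0, 276.0, 59.0], [351.0, -131.0, 3.0], [595.0, -136.0, 174.0], [378.0, -435.0, 28.0]]
used_tube scene c [ 582.6 -170.3] mid [ 582.3 -170.6] L 74 ang 53.5
used_tube top c [ 576.3 -166.8] mid [ 574.1 -170.2] L 63 ang 56.5
marker scene c [ 507.4 -117.8] mid [ 504.9 -121.6] L 130 ang 56.7
marker top c [ 497.4 -122.6] mid [ 499.4 -119.5] L 134 ang 56.5
```

```bash
python3 - <<'E'
from h import *
p=env.read_camera("top")
im=p["img"].copy()
def circ(c,r,z,col):
    a=np.linspace(0,6.283,60); cv2.polylines(im,[np.round(proj(p,np.c_[c[0]+r*np.cos(a),c[1]+r*np.sin(a),a*0+z])*1).astype(int)],True,col,1)
def rect(c,sx,sy,z,col,yaw=0):
    q=np.array([[-sx,-sy],[sx,-sy],[sx,sy],[-sx,sy]])/2; Rm=np.array([[np.cos(yaw),-np.sin(yaw)],[np.sin(yaw),np.cos(yaw)]])
    cv2.polylines(im,[np.round(proj(p,np.c_[q@Rm.T+c,np.full(4,z)])).astype(int)],True,col,1)
circ((579,-65),140,30,(0,255,0));circ((579,-65),100,175,(0,255,0))
rect((618,-346),170,170,30,(255,255,0)); rect((430,-353),159,241,93,(0,255,255),np.radians(-2.5))
rect((500,-120),134,12,43,(0,255,0),np.radians(56.5)); rect((576,-171),78,14,44,(0,255,0),np.radians(55))
cv2.imwrite("pics/ov.png",cv2.resize(im[130:310,170:450],None,fx=2.8,fy=2.8,interpolation=cv2.INTER_CUBIC)[:,:,::-1])
E
```

```text
(no output)
```

View pics/ov.png

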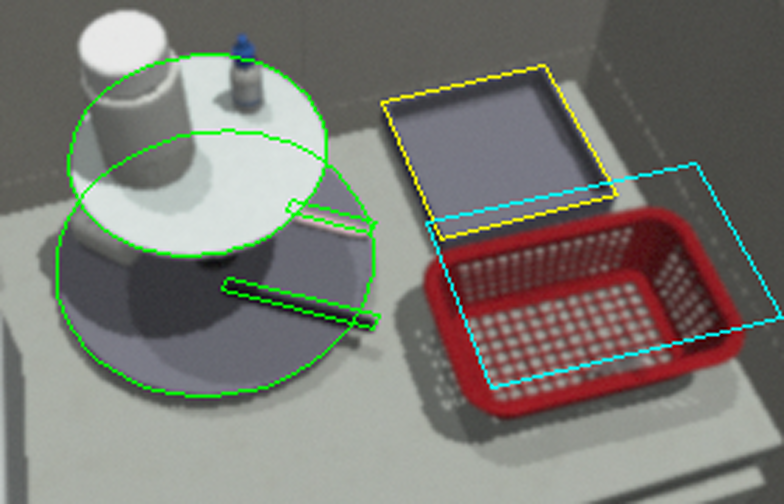

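The overlay matches deck, tier and tray. It shows the basket actually centred near (418, −336) with its rim at about 71 mm, since my cyan guess was off. Next I plan the approach, leaning about 37°.

```bash
cat >> h.py <<'E'
def Rt(ang,lean,flip=False):
    a=np.radians(ang);l=np.radians(lean); z=np.array([np.cos(a)*np.sin(l),np.sin(a)*np.sin(l),-np.cos(l)])
    y=np.array([np.sin(a),-np.cos(a),0]); y=-y if flip else y
    return np.c_[np.cross(y,z),y,z]
def now():
    s=env.state(); return np.array(s["eef_pos"]),R.from_euler('xyz',s["tcp_rot"]).as_matrix()
def plan(wps,p=None,Rm=None):
    if p is None: p,Rm=now()
    for q,Rq in wps:
        Rq=Rm if Rq is None else Rq
        q=p if q is None else np.array(q,float)
        rv=R.from_matrix(Rm.T@Rq).as_rotvec(); sh=Rm.T@(q-p)/10
        print("shift cm",sh.round(2),"|",round(np.linalg.norm(sh),1),"-> then turn",rv.round(3),"deg",round(np.degrees(np.linalg.norm(rv)),1))
        p,Rm=q,Rq
E
python3 - <<'E'
from h import *
M=Rt(56.5,37)
plan([((400,220,340),None),((440,-150,340),M),((455,-180,159),None)])
E
```

```text
shift cm [-32.82 -30.77 -12.54] | 46.7 -> then turn [0. 0. 0.] deg 0.0
shift cm [-13.58 -34.65  -0.  ] | 37.2 -> then turn [-0.607  0.439  1.815] deg 112.5
shift cm [-12.23   2.91  13.45] | 18.4 -> then turn [0. 0. 0.] deg 0.0
```

```bash
python3 -m inch '[[0,0,0,-3.6,-3.4,-1.4,-0.2],[0,0,0,-3.6,-3.4,-1.4,-0.2],[0,0,0,-3.6,-3.4,-1.4,-0.2],[0,0,0,-3.6,-3.4,-1.4,-0.2],[0,0,0,-3.6,-3.4,-1.4,-0.2],[0,0,0,-3.6,-3.4,-1.4,-0.2],[0,0,0,-3.6,-3.4,-1.4,-0.2],[0,0,0,-3.6,-3.4,-1.4,-0.2],[0,0,0,-3.6,-3.4,-1.4,-0.2],[0,0,0,-1.9,-4.9,0,-0.2],[0,0,0,-1.9,-4.9,0,-0.2],[0,0,0,-1.9,-4.9,0,-0.2],[0,0,0,-1.9,-4.9,0,-0.2],[0,0,0,-1.9,-4.9,0,-0.2],[0,0,0,-1.9,-4.9,0,-0.2],[0,0,0,-1.9,-4.9,0,-0.2]]' && python3 -m inch '[[-0.051,0.037,0.151,0,0,0,-0.2],[-0.051,0.037,0.151,0,0,0,-0.2],[-0.051,0.037,0.151,0,0,0,-0.2],[-0.051,0.037,0.151,0,0,0,-0.2],[-0.051,0.037,0.151,0,0,0,-0.2],[-0.051,0.037,0.151,0,0,0,-0.2],[-0.051,0.037,0.151,0,0,0,-0.2],[-0.051,0.037,0.151,0,0,0,-0.2],[-0.051,0.037,0.151,0,0,0,-0.2],[-0.051,0.037,0.151,0,0,0,-0.2],[-0.051,0.037,0.151,0,0,0,-0.2],[-0.051,0.037,0.151,0,0,0,-0.2]]'; python3 - <<'E'
from h import *
M=Rt(56.5,37); print(env.state()["joints"],now())
plan([(None,M),((455,-180,159),None)])
E
```

```text
t: 4.05
eef_pos: [434.5, -145.0, 340.9]
tcp_rot: [3.142, 0.001, 2.876]
ft_force: [0.2, -0.0, 0.5]
opening: 0.601
grip_force: 0.0
t: 5.55
eef_pos: [434.6, -143.3, 340.6]
tcp_rot: [-3.139, -0.653, 0.981]
ft_force: [0.1, 0.9, -0.1]
opening: 0.601
grip_force: 0.0
[-0.8349669   0.1523816   1.87571198  0.64730466  1.35317404 -0.46896839] (array([ 434.63942091, -143.33721778,  340.64808034]), array([[ 0.44168063,  0.83201061,  0.33567332],
       [ 0.66005022, -0.5547555 ,  0.50653731],
       [ 0.60766103, -0.00216647, -0.79419354]]))
shift cm [0. 0. 0.] | 0.0 -> then turn [ 0.    -0.007 -0.004] deg 0.5
shift cm [-12.48   3.72  13.34] | 18.6 -> then turn [0. 0. 0.] deg 0.0
```

```bash
python3 -m inch '[[0,0,0,-3.1,0.9,3.3,-0.2],[0,0,0,-3.1,0.9,3.3,-0.2],[0,0,0,-3.1,0.9,3.3,-0.2],[0,0,0,-3.1,0.9,3.3,-0.2],[0,0,0,0,0,0,-0.2],[0,0,0,0,0,3,-0.2],[0,0,0,0,0,3,-0.2],[0,0,0,0,0,0,-0.2],[0,0,0,0,0,0,-0.2]]'; python3 - <<'E'
from h import *
M=Rt(56.5,37); print(env.state()["joints"],now())
plan([((505.5,-105,39),None)])
for n in("scene","top"):
    p=env.read_camera(n)
    r=env.trace(p,"marker")
    if r:
        v,u=np.nonzero(r[0]["mask"]); Q=px(p,np.c_[u,v],42)[:,:2]; print(n,r[0]["score"],len(u),Q.mean(0),Q.mean(0)@[.835,-.55])
    save(p,n+"1")
a=cv2.imread("pics/scene1.png")[140:300,150:430];b=cv2.imread("pics/top1.png")[130:290,150:430]
cv2.imwrite("pics/c1.png",cv2.resize(np.vstack([a,b]),None,fx=1.85,fy=1.85))
E
```

```text
t: 6.68
eef_pos: [474.8, -148.5, 114.4]
tcp_rot: [3.14, -0.652, 0.989]
ft_force: [-0.5, 0.5, 0.6]
opening: 0.599
grip_force: 0.0
[-0.77871659  0.52851697  2.06290191  0.85737565  0.90647948 -0.86375808] (array([ 474.77512046, -148.5168674 ,  114.43402098]), array([[ 0.4366359 ,  0.83496297,  0.33494167],
       [ 0.66428545, -0.55030374,  0.50585635],
       [ 0.60669097,  0.00162184, -0.79493612]]))
shift cm [-0.34  0.16  9.23] | 9.2 -> then turn [0. 0. 0.] deg 0.0
scene 0.44 8246 [616.45480756 -86.10440109] 562.0971849110749
top 0.65 113 [ 485.71803715 -132.70152423] 478.5603993447178
```

View pics/c1.png

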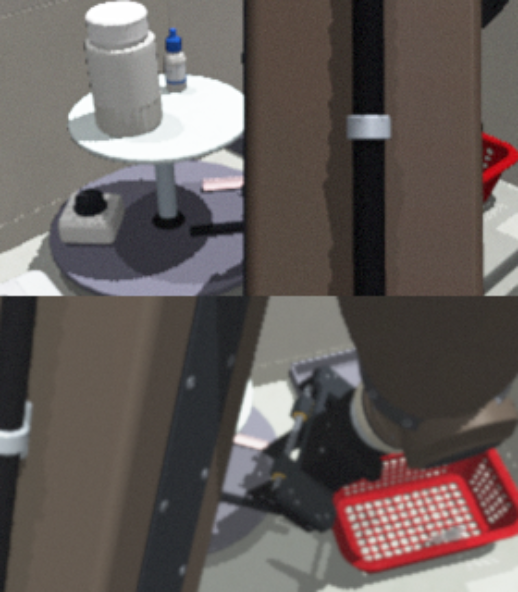

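The upper crop shows arm and marker with nothing touching. The lower crop has the gripper over the marker's outer half, just beside the basket's near corner. Next: advance slowly.

```bash
python3 -m inch '[[0,0,0,-0.1,0.05,2,-0.2],[0,0,0,-0.1,0.05,2,-0.2],[0,0,0,-0.1,0.05,2,-0.2],[0,0,0,0,0,1.6,-0.2],[0,0,0,0,0,1,-0.2],[0,0,0,0,0,0.3,-0.2],[0,0,0,0,0,0,-0.2]]'
```

```text
t: 7.75
eef_pos: [504.1, -105.9, 40.4]
tcp_rot: [-3.141, -0.652, 0.988]
ft_force: [-0.0, -0.5, 0.0]
opening: 0.603
grip_force: 0.0
```

```bash
python3 -m inch '[[0,0,0,0,0,0.1,-0.2],[0,0,0,0,0,0,0.2],[0,0,0,0,0,0,1],[0,0,0,0,0,0,1],[0,0,0,0,0,0,1],[0,0,0,0,0,0,1],[0,0,0,0,0,0,1]]'
```

```text
t: 8.62
eef_pos: [504.4, -105.2, 39.4]
tcp_rot: [-3.141, -0.652, 0.987]
ft_force: [0.6, -0.6, -0.2]
opening: 0.123
grip_force: 30.0
```

```bash
python3 - <<'E'
from h import *
M=Rt(56.5,37);T=Rt(0,37)
plan([((454,-106,69),None),((400,-110,130),None),((420,-210,230),T),((635,-346,130),None),((635,-346,14),None)])
E
```

```text
shift cm [-0.46 -4.17 -4.08] | 5.8 -> then turn [0. 0. 0.] deg 0.0
shift cm [ 1.07 -4.29 -6.85] | 8.2 -> then turn [0. 0. 0.] deg 0.0
shift cm [  0.31   7.17 -12.35] | 14.3 -> then turn [-0.597 -0.005  0.787] deg 56.6
shift cm [11.15 13.6  20.93] | 27.3 -> then turn [0. 0. 0.] deg 0.0
shift cm [-6.98  0.    9.26] | 11.6 -> then turn [0. 0. 0.] deg 0.0
```

```bash
python3 -m inch '[[0,0,0,-0.1,-1,-1,1],[0,0,0,-0.1,-1.1,-1.1,1],[0,0,0,-0.1,-2.1,-2,1],[0,0,0,0.4,-1.4,-2.3,1],[0,0,0,0.4,-1.4,-2.3,1],[0,0,0,0.4,-1.4,-2.3,1],[0,0,0,0.1,1.8,-3.1,1],[0,0,0,0.1,1.8,-3.1,1],[0,0,0,0.1,1.8,-3.1,1],[0,0,0,0.1,1.8,-3.1,1],[-0.1,0,0.131,0,0,0,1],[-0.1,0,0.131,0,0,0,1],[-0.1,0,0.131,0,0,0,1],[-0.1,0,0.131,0,0,0,1],[-0.1,0,0.131,0,0,0,1],[-0.1,0,0.131,0,0,0,1],[0,0,0,0,0,0,1],[0,0,0,0,0,0,1]]'; python3 - <<'E'
from h import *
T=Rt(0,37)
p=env.read_camera("top");save(p,"top2");print(env.state()["joints"].round(2))
for k in("used_tube","marker","tier_centre","tray"):
    f=env.find_in(p,k)[:1]; print(k,[(x["score"],w(p,x["centre"]).round(0)) for x in f])
plan([(None,T),((635,-346,130),None),((635,-346,14),None)])
E
```

```text
t: 10.88
eef_pos: [421.9, -208.6, 233.6]
tcp_rot: [3.141, -0.652, 0.003]
ft_force: [0.4, -0.5, -0.6]
opening: 0.117
grip_force: 30.0
[-0.88  0.13  2.26  1.06  0.57 -0.18]
used_tube []
marker []
tier_centre []
tray []
shift cm [0. 0. 0.] | 0.0 -> then turn [-0.    -0.005 -0.001] deg 0.3
shift cm [10.8  13.71 21.06] | 27.4 -> then turn [0. 0. 0.] deg 0.0
shift cm [-6.98  0.    9.26] | 11.6 -> then turn [0. 0. 0.] deg 0.0
```

View pics/top2.png

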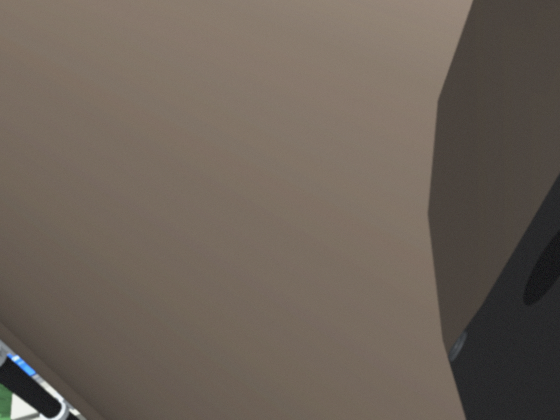

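The arm blocks the whole top view, but the grip holds (opening 0.117). I'll carry on above the tray and look from there.

```bash
python3 -m inch '[[0,0,0,1.8,2.3,3.5,1],[0,0,0,1.8,2.3,3.5,1],[0,0,0,1.8,2.3,3.5,1],[0,0,0,1.8,2.3,3.5,1],[0,0,0,1.8,2.3,3.5,1],[0,0,0,1.8,2.2,3.5,1],[0,0,0,0,0,0,1],[0,0,0,0,0,0,1]]'; python3 - <<'E'
from h import *
T=Rt(0,37)
p=env.read_camera("scene");save(p,"scene3");q=env.read_camera("top");save(q,"top3")
a=p["img"][140:350,170:450];b=q["img"][130:340,170:450]
cv2.imwrite("pics/c3.png",cv2.resize(np.vstack([a,b])[:,:,::-1],None,fx=1.4,fy=1.4))
for p in(p,q):
  for k in("used_tube","marker","tray"):
    f=env.find_in(p,k)[:2]; print(k,[(round(x["score"],2),w(p,x["centre"]).round(0)) for x in f])
plan([(None,T),((635,-346,14),None)])
E
```

```text
t: 12.12
eef_pos: [634.5, -345.3, 131.2]
tcp_rot: [-3.14, -0.651, -0.001]
ft_force: [0.1, 0.5, -0.7]
opening: 0.119
grip_force: 30.0
used_tube [(0.49, array([ 580., -149.,   47.]))]
marker []
tray []
used_tube [(0.42, array([ 566., -173.,   42.]))]
marker [(0.51, array([ 570., -337.,  137.]))]
tray [(0.71, array([ 612., -339.,    4.]))]
shift cm [0. 0. 0.] | 0.0 -> then turn [ 0.001 -0.006 -0.001] deg 0.4
shift cm [-7.11  0.03  9.44] | 11.8 -> then turn [0. 0. 0.] deg 0.0
```

View pics/c3.png

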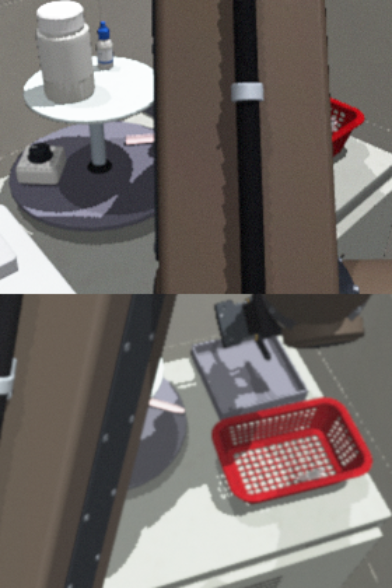

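The lower crop shows the marker held above the tray at (265, 348), and the top view gives its height as level. Lowering it now.

```bash
python3 -m inch '[[0,0,0,-1.5,0,2,1],[0,0,0,-1.5,0,2,1],[0,0,0,-1.5,0,2,1],[0,0,0,-1.2,0,1.6,1],[0,0,0,-0.9,0,1.2,1],[0,0,0,-0.4,0,0.5,1],[0,0,0,0,0,0,1],[0,0,0,0,0,0,1]]'
```

```text
t: 13.52
eef_pos: [636.1, -345.9, 16.1]
tcp_rot: [3.141, -0.652, -0.001]
ft_force: [0.6, -0.1, 0.9]
opening: 0.117
grip_force: 30.0
```

```bash
python3 -m inch '[[0,0,0,-0.1,0,0.15,1],[0,0,0,0,0,0,1],[0,0,0,0,0,0,0.5],[0,0,0,0,0,0,0.4],[0,0,0,0,0,0,0.4],[0,0,0,0,0,-1.5,0.4],[0,0,0,0,0,-3,0.2],[0,0,0,0,0,-4,-0.2],[0,0,0,0,0,-5,-0.2],[0,0,0,0,0,-5,-0.2],[0,0,0,0,0,0,-0.2]]'; python3 - <<'E'
from h import *
T=Rt(55,37)
ps={n:env.read_camera(n) for n in("scene","top")}
for n,p in ps.items():
  for k in("used_tube","marker"):
    for r in env.trace(p,k)[:1]:
        v,u=np.nonzero(r["mask"]); z=px(p,np.c_[u,v])[:,2]; Q=px(p,np.c_[u,v],42 if k[0]=="u" else 15)[:,:2]
        c=Q.mean(0); d=np.linalg.svd(Q-c)[2][0]; d*=np.sign(d[0]); s=(Q-c)@d
        print(k,n,round(r["score"],2),len(u),"z",np.median(z),"c",c.round(1),"mid",(c+d*(s.min()+s.max())/2).round(1),"L",round(np.ptp(s)),"ang",round(np.degrees(np.arctan2(d[1],d[0])),1))
plan([(None,T)])
plan([((533,-228,190),T),((533,-228,159),None)])
E
```

```text
t: 14.9
eef_pos: [522.4, -346.4, 164.3]
tcp_rot: [3.137, -0.654, -0.0]
ft_force: [0.6, -0.5, -0.9]
opening: 0.595
grip_force: 0.0
used_tube scene 0.52 183 z 43.00561729486685 c [ 582.  -159.5] mid [ 580.6 -161.3] L 62 ang 54.5
marker scene 0.3 180 z 14.319475698461531 c [ 677.3 -280.3] mid [ 687.3 -292.9] L 127 ang -51.4
marker top 0.69 162 z 15.392695494848908 c [ 621.7 -343.2] mid [ 619.8 -343.2] L 136 ang -0.6
shift cm [0. 0. 0.] | 0.0 -> then turn [ 0.579 -0.005 -0.767] deg 55.0
shift cm [  2.55 -11.73  -1.86] | 12.1 -> then turn [ 0.579 -0.005 -0.767] deg 55.0
shift cm [-1.87  0.    2.48] | 3.1 -> then turn [0. 0. 0.] deg 0.0
```

```bash
python3 -m inch '[[0,0,0,0.8,-3.9,-0.6,-0.2],[0,0,0,0.8,-3.9,-0.6,-0.2],[0,0,0,0.8,-3.9,-0.6,-0.2],[0.0965,0,-0.128,0,0,0,-0.2],[0.0965,0,-0.128,0,0,0,-0.2],[0.0965,0,-0.128,0,0,0,-0.2],[0.0965,0,-0.128,0,0,0,-0.2],[0.0965,0,-0.128,0,0,0,-0.2],[0.0965,0,-0.128,0,0,0,-0.2],[0,0,0,0,0,0,-0.2],[0,0,0,0,0,0,-0.2]]'; python3 - <<'E'
from h import *
T=Rt(55,37)
p=env.read_camera("top")
for r in env.trace(p,"used_tube")[:1]:
    v,u=np.nonzero(r["mask"]); Q=px(p,np.c_[u,v],42)[:,:2];c=Q.mean(0);print(len(u),c,c@[.819,-.574])
print(env.state()["joints"].round(2))
tcp=567*np.array([.819,-.574])+(194.5+14)*np.array([.574,.819]); print(tcp)
g=np.array([*tcp,39]); plan([(None,T),(g-150*T[:,2],None),(g,None)])
E
```

```text
t: 16.58
eef_pos: [531.9, -228.1, 188.9]
tcp_rot: [3.138, -0.65, 0.96]
ft_force: [-1.1, -0.5, -1.1]
opening: 0.599
grip_force: 0.0
85 [ 566.96837136 -175.05026075] 564.8259458145299
[-0.81  0.51  1.79  0.72  1.11 -0.62]
[ 584.052  -154.6965]
shift cm [0. 0. 0.] | 0.0 -> then turn [ 0.004 -0.004  0.001] deg 0.3
shift cm [-1.85  0.07  2.43] | 3.1 -> then turn [0. 0. 0.] deg 0.0
shift cm [-0. -0. 15.] | 15.0 -> then turn [0. 0. 0.] deg 0.0
```

```bash
python3 -m inch '[[0,0,0,-1.85,0.05,2.4,-0.2],[0,0,0,0,0,3,-0.2],[0,0,0,0,0,3,-0.2],[0,0,0,0,0,3,-0.2],[0,0,0,0,0,2,-0.2],[0,0,0,0,0,2,-0.2],[0,0,0,0,0,1,-0.2],[0,0,0,0,0,0.8,-0.2],[0,0,0,0,0,0,-0.2],[0,0,0,0,0,0,-0.2]]'
```

```text
t: 17.92
eef_pos: [584.2, -156.5, 41.8]
tcp_rot: [3.135, -0.649, 0.964]
ft_force: [-0.3, -0.3, 0.1]
opening: 0.599
grip_force: 0.0
```

```bash
python3 -m inch '[[0,0,0,0,0,0.2,-0.2],[0,0,0,0,0,0,0.2],[0,0,0,0,0,0,1],[0,0,0,0,0,0,1],[0,0,0,0,0,0,1],[0,0,0,0,0,0,1],[0,0,0,0,0,0,1]]'; python3 - <<'E'
from h import *
plan([((525,-195,75),None),((470,-230,160),None),((418,-265,240),None)])
E
```

```text
t: 18.8
eef_pos: [584.8, -155.2, 39.8]
tcp_rot: [3.136, -0.649, 0.964]
ft_force: [-0.1, -0.2, -0.2]
opening: 0.123
grip_force: 30.0
shift cm [-3.19 -2.61 -6.86] | 8.0 -> then turn [0. 0. 0.] deg 0.0
shift cm [  0.35  -2.46 -10.42] | 10.7 -> then turn [0. 0. 0.] deg 0.0
shift cm [ 0.19 -2.22 -9.92] | 10.2 -> then turn [0. 0. 0.] deg 0.0
```

```bash
python3 -m inch '[[0,0,0,-0.4,-0.4,-0.8,1],[0,0,0,-0.8,-0.7,-1.6,1],[0,0,0,-1,-0.8,-2.2,1],[0,0,0,-1,-0.8,-2.2,1],[0,0,0,0.1,-0.8,-3.4,1],[0,0,0,0.1,-0.8,-3.4,1],[0,0,0,0.1,-0.8,-3.4,1],[0,0,0,0.1,-0.7,-3.4,1],[0,0,0,0,-0.7,-3.3,1],[0,0,0,0,-0.7,-3.3,1],[0,0,0,0,0,0,1],[0,0,0,0,0,0,1]]'; python3 - <<'E'
from h import *
p=env.read_camera("top");q=env.read_camera("scene")
print("wall",px(p,[[520,250],[540,300],[480,60]]).round(0).tolist(), px(q,[[500,150],[450,180]]).round(0).tolist())
for k in("used_tube","marker","basket"):
  for n in(p,q):
    f=env.find_in(n,k)[:2]; print(k,[(round(x["score"],2),w(n,x["centre"]).round(0)) for x in f])
cv2.imwrite("pics/c4.png",np.vstack([q["img"][140:400,170:530],p["img"][100:400,170:530]])[:,:,::-1])
print(env.state()["joints"].round(2))
plan([((428,-306,200),None),((428,-306,45),None)])
E
```

```text
t: 20.3
eef_pos: [418.4, -265.2, 237.1]
tcp_rot: [3.137, -0.649, 0.963]
ft_force: [0.2, 0.3, 0.1]
opening: 0.125
grip_force: 30.0
wall [[236.0, -492.0, 237.0], [154.0, -493.0, 202.0], [124.0, -107.0, 759.0]] [[251.0, -493.0, 256.0], [340.0, -492.0, 161.0]]
used_tube [(0.46, array([ 421., -255.,  241.]))]
used_tube [(0.17, array([613.,  19.,  65.]))]
marker [(0.47, array([ 636., -341.,   21.]))]
marker []
basket [(0.83, array([ 425., -326.,   34.]))]
basket [(0.84, array([ 355., -425.,   67.]))]
[-1.02  0.37  1.87  0.62  1.26 -0.72]
shift cm [-4.51  3.06  1.27] | 5.6 -> then turn [0. 0. 0.] deg 0.0
shift cm [-9.38 -0.06 12.34] | 15.5 -> then turn [0. 0. 0.] deg 0.0
```

View pics/c4.png

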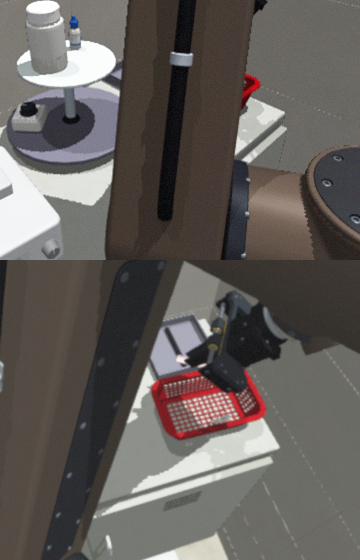

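The top view (lower crop) shows the tube held at about (185, 360), the marker lying in the tray, and the basket free below. The right wall is at y ≈ −493, so I'll turn the lean toward the robot before lowering.

```bash
python3 - <<'E'
from h import *
plan([(None,Rt(15,37)),((432,-314,120),None),((432,-314,45),None)])
E
```

```text
shift cm [0. 0. 0.] | 0.0 -> then turn [-0.419 -0.005  0.56 ] deg 40.1
shift cm [-7.05  5.05  9.37] | 12.8 -> then turn [0. 0. 0.] deg 0.0
shift cm [-4.51  0.    5.99] | 7.5 -> then turn [0. 0. 0.] deg 0.0
```

```bash
python3 -m inch '[[-0.084,0,0.112,0,0,0,1],[-0.084,0,0.112,0,0,0,1],[-0.084,0,0.112,0,0,0,1],[-0.084,0,0.112,0,0,0,1],[-0.084,0,0.112,0,0,0,1],[0,0,0,-2.3,1.7,3.1,1],[0,0,0,-2.3,1.7,3.1,1],[0,0,0,-2.3,1.7,3.1,1],[0,0,0,0,0,0,1],[0,0,0,0,0,0,1]]'; python3 - <<'E'
from h import *
p=env.read_camera("top");q=env.read_camera("scene")
for k in("used_tube","basket"):
  for n in(p,q):
    f=env.find_in(n,k)[:2]; print(k,[(round(x["score"],2),w(n,x["centre"]).round(0)) for x in f])
cv2.imwrite("pics/c5.png",cv2.resize(p["img"][150:350,270:510],None,fx=2,fy=2)[:,:,::-1])
plan([((432,-314,45),None)])
E
```

```text
t: 21.95
eef_pos: [433.4, -313.9, 122.7]
tcp_rot: [-3.141, -0.651, 0.261]
ft_force: [0.2, 0.1, 0.6]
opening: 0.122
grip_force: 30.0
used_tube []
used_tube []
basket [(0.88, array([ 399., -294.,   31.]))]
basket [(0.55, array([ 355., -424.,   67.]))]
shift cm [-4.82 -0.07  6.11] | 7.8 -> then turn [0. 0. 0.] deg 0.0
```

View pics/c5.png

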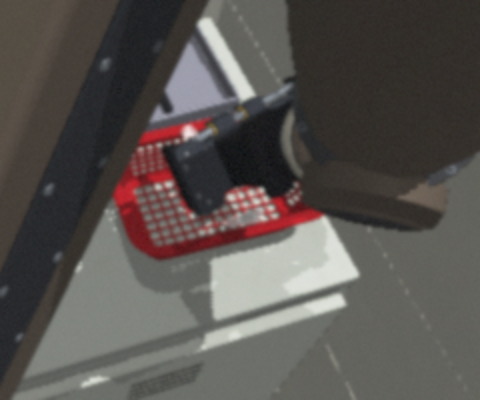

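```bash
python3 -m inch '[[0,0,0,-1.2,0,1.5,1],[0,0,0,-1.2,0,1.5,1],[0,0,0,-0.8,0,1.1,1],[0,0,0,-0.6,0,0.8,1],[0,0,0,-0.5,0,0.6,1],[0,0,0,-0.3,0,0.4,1],[0,0,0,0,0,0,1],[0,0,0,0,0,0,1]]'
```

```text
t: 23.25
eef_pos: [432.6, -314.6, 47.2]
tcp_rot: [-3.141, -0.651, 0.261]
ft_force: [0.0, 0.7, -0.0]
opening: 0.126
grip_force: 30.0
```

```bash
python3 -m inch '[[0,0,0,-0.3,0,0.4,1],[0,0,0,0,0,0,1],[0,0,0,0,0,0,0.4],[0,0,0,0,0,0,0.3],[0,0,0,0,0,0,0.3],[0,0,0,0,0,0,0.3],[0,0,0,1.2,0,-1.6,0.3],[0,0,0,2.4,0,-3.2,0.3],[0,0,0,2.4,0,-3.2,0.3],[0,0,0,3,0,-4,0.3],[0,0,0,3,0,-4,0.3],[0,0,0,3,0,-4,0.3],[0,0,0,0,-4,0,0.3],[0,0,0,0,-6,0,0.3],[0,0,0,0,-6,0,0.3],[0,0,0,0,-6,0,0.3],[0,0,0,0,-6,0,0.3],[0,0,0,0,0,0,0.3]]'; python3 - <<'E'
from h import *
p=env.read_camera("top");q=env.read_camera("scene")
for k in("used_tube","marker","basket","jar","dropper","timer"):
  for n in(p,q):
    f=env.find_in(n,k)[:2]; print(k,[(round(x["score"],2),w(n,x["centre"]).round(0)) for x in f])
cv2.imwrite("pics/c6.png",cv2.resize(np.vstack([p["img"][130:300,290:450],q["img"][170:290,290:450]]),None,fx=2,fy=2)[:,:,::-1])
E
```

```text
t: 25.5
eef_pos: [357.0, -41.1, 292.1]
tcp_rot: [3.141, -0.652, 0.266]
ft_force: [0.8, -0.9, -0.0]
opening: 0.349
grip_force: 0.0
used_tube [(0.73, array([ 607., -114.,  217.])), (0.49, array([ 407., -323.,   20.]))]
used_tube []
marker [(0.53, array([ 612., -341.,   20.]))]
marker []
basket [(0.82, array([ 445., -399.,   42.]))]
basket []
jar [(0.96, array([558., -25., 267.]))]
jar [(0.68, array([557., -14., 248.]))]
dropper [(0.82, array([ 603., -115.,  215.]))]
dropper [(0.82, array([ 605., -111.,  213.]))]
timer [(0.59, array([608.,  30.,  60.]))]
timer [(0.68, array([613.,  18.,  66.]))]
```

View pics/c6.png

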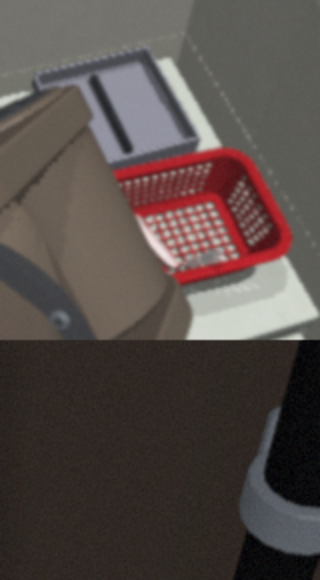

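The picture shows the marker flat in the tray at (110, 115). The pinkish tube is on the basket floor at (155, 245), and its measured top is at 20 mm. The jar, dropper and timer have not moved, so I'm handing the job in.

```bash
python3 -c "
from cell import env
print(env.job_done())"
```

```text
the job is handed in; nothing more can be done
None
```

I handed the job in at about 25.5 s with the tube lying on the basket floor, the marker flat in the tray, and the jar, dropper and timer still standing where they were; no verdict came back.

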